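Spin the watch carousel and brake it at the empty seat

TASK

Flick the watch carousel with a fingertip, either way round, so that the empty seat runs past the pointer of the stand and the wheel spins on by itself, untouched, for at least two seconds more. Then brake it with a fingertip so that it stops, the first time it stops, with the empty seat facing the pointer; do not stop it elsewhere and nudge it round. Finish while still holding the wheel there with the fingertip, and leave the loose things on the bench where they are: nothing is to be grasped or lifted.

Things in the scene. Friction and masses are not known exactly. Their poses are not given: they have to be found in the camera images.
- stand: Fixed grey stand of the carousel, round foot of radius 100 mm; origin on the wheel's axis at the bench top, z up. Along its +x axis a low arm leads out to a 22 mm wide grey post (165 to 180 mm from the axis, 52 mm high, the cone on it reaching 60 mm) that carries the pointer. Stands anywhere, turned any way.
- hub (a point): The wheel's axis at the height of the disc's top face, 52 mm above the bench. The wheel is a flat aluminium disc of radius 140 mm, 12 mm thick, 0.5 to 0.8 kg; beyond 105 mm from the axis its rim is bare and flat. Low hub in the middle: radius 26 mm, 32 mm above the disc.
- pointer (a point): Tip of the pointer, a small steel cone that points inwards at the wheel, 145 mm from the axis and 52 mm above the bench, just outside the rim.
- empty_seat (a point): Point on the disc's top, 125 mm from the axis, on the bare rim outside the middle of the empty seat (a flat black pad); x points outward. 20 mm from the pointer when facing it. At 72, 144, 216 and 288 deg from it round the wheel are watches on white cushions fixed to the disc: 55 to 105 mm from the axis, 34 mm wide, 30 mm high (watch top 39 mm).
- carousel (a joint): Turn of the wheel in rad, growing counter-clockwise seen from above, counting on over several turns; at 0 and every whole turn the empty seat faces the pointer. Free bearing, no stops or springs: it loses roughly an eighth of its speed each second (from 2 rad/s it runs well over 10 s); a newton or two on the rim stops it at once.
- jar: Loose glass jar, 56 mm across, 76 mm high, origin under its centre; leave alone.
- loupe: Loose black eye loupe, 38 mm across, 34 mm high, origin under its centre; leave alone.
- spare_watch: Loose watch on a white cushion, 50 x 34 x 39 mm, on the bench beside the carousel, origin under its centre; leave alone.

How it is judged (in metres and radians):
On the way, in this order (a step that is already met when the one before it is completed fails the run):
1. the empty seat has passed the pointer and the wheel spins on untouched, faster than 0.3 rad/s, for two seconds ((value of joint carousel below 0 rad or value of joint carousel above 6.2832 rad) and (velocity of joint carousel above 0.3 rad/s or velocity of joint carousel below -0.3 rad/s) and contact force between anything else and carousel below 0.01 N), for 2 s.
2. a finger on the wheel holds it still with the empty seat facing the pointer (horizontal distance between empty_seat and pointer below 0.036 m and contact force between the fingers and carousel above 0.2 N and velocity of joint carousel between -0.05 and 0.05 rad/s), for 0.2 s.
At the end, for the whole second after the job is handed in: The empty seat faces the pointer (the pointer lies within the width of the seat: the seat's rim point is within 36 mm of the pointer tip, about 0.22 rad either way), the wheel is still and a finger presses on it with more than 0.2 N (all of step 2); the arm keeps its last pose, push and grip.
It fails at once if the wheel, having gone past the pointer or up to it, stands still with the empty seat away from the pointer ((value of joint carousel below 0.5 rad or value of joint carousel above 5.78 rad) and velocity of joint carousel between -0.02 and 0.02 rad/s and horizontal distance between empty_seat and pointer above 0.037 m).
It fails at once if a bystander is moved (distance of any of jar, loupe, spare_watch from where it was at the start of the episode above 0.015 m).
It also fails if it takes over 56 s, if anything falls off the work surface, if the arm or the gripper's body presses on something with over 40 N, if the wrist force passes 120 N, or if a joint passes its speed limit or range.

ROBOT

A 6-joint arm with a two-finger parallel gripper is mounted at the origin on the work surface. World frame = base frame: x ahead of the robot, y to its left, z up, the work surface at z = 0. Lengths are in mm, angles in rad, forces in N, time in s.
With the tool pointing down it reaches from about 275 to 1000 mm from the base axis. Payload 8.4 kg.
Tool frame: the origin (TCP) lies midway between the tips of the shut fingers; the grasp point (between the pads) lies 19 mm behind it; z points along the fingers, y is the line along which they close (so a half turn about z gives the same grasp; the last joint's range is limited). The gripper opens to 85 mm and grips with 20 to 120 N. Pads are 22 mm wide; open, the fingers measure 114 mm over their backs; the gripper's body (76 mm by 85 mm) begins 54 mm behind the grasp point. The pads swing forward as they close: fully open they stand 13 mm farther back than shut.
Start: joints at [1.243, 0.353, 1.633, -0, 1.155, -0.002], TCP at [200.04, 592.125, 231.281] pointing down, gripper open.
Joint ranges: [-2.63, 2.63], [-0.92, 2.1], [0.06, 2.66], [-1.3, 4.44], [0, 2.69], [-3.02, 3.02]. Speed limits (rad/s): [2.22, 2.22, 2.79, 3.14, 3.14, 3.14].

INTERFACE

Orientations are given as [roll, pitch, yaw] about the fixed x, y, z axes, in that order (R = Rz(yaw) Ry(pitch) Rx(roll)).
In Python, from rig import r gives the robot as it stands.
- The arm moves only by the shell command python3 -m inch 'ROWS' [OPENING] [FORCE]. ROWS is JSON, a list that holds one entry, the list of rows, each a list of 6 numbers: the shift along the tool's x, y, z scaled (see below), then the turn, a rotation vector about the tool's x, y, z scaled (see below). In form: [[[tx, ty, tz, wx, wy, wz], ...]]. A call has 1 to 8 rows; each row is the pose to reach, as a shift and turn from the pose commanded when the call began, along the tool's axes at that moment, turning the shorter way round; what a row does not reach only later rows make up. The controller multiplies each number of a shift by 20 cm and each number of a turn by pi rad. A row lasts 1/12 s, in which the tool goes at most 41.7 mm and 7.16 degrees, less where a joint would pass 70% of its speed; a pose out of reach is approached as far as the arm can. A call with a number of a shift or a turn outside -1 to 1 is refused whole. A call with a gripper value outside its range is refused whole. OPENING is the gripper's target within -1 to 1 (fully open at 1, half-way at 0, shut at -1), set as the call begins (- or left out, the last holds). The fingers move at their own pace and stop on an object; FORCE is the grip in N (left out, the last holds). Time passes only in rows, so rows that repeat a pose let the fingers close. It gives the time, the measured TCP pose, the force, the opening and the grip force at its end, in the units of the state.
- r.sense(): the state, without advancing time (a new reading comes with each control period).
- r.grab_frame(name): name is "side" or "top" or "wrist"; returns the picture (420x560x3 uint8, red, green, blue); there is no depth.
- r.camera_info(name): a dict with "K" (3x3 intrinsics, pixels), "distortion" ([k1, k2, p1, p2, k3] as OpenCV has them; the pictures are not rectified), "rvec" (rotation vector, rad) and "tvec" (3), from world to camera coordinates, as OpenCV has them; the wrist camera has in their place "mount" (4x4, takes a point from camera to tool coordinates, whose origin is the TCP and whose axes are the flange's). Camera axes: x right, y down, z forward; pixel columns grow to the right and rows downward; lengths in mm; the calibration is good to about 2 mm. A picture is of the moment at which its call begins: read the wrist's pose just before it. camera_info takes no time and is no camera call.
- r.sign_off(): hands the job in; it is judged then, once.
The state is a dict: "clock": time; "qpos": joint angles; "qvel": joint speeds; "joint_efforts": joint torques, N m; "eef_pos": TCP position; "tcp_rot": TCP orientation; "contact_force": force on the tool from outside, world axes, zero at the start; "wrist_torque": the same for the moment, N m; "opening": opening from 0.0 (shut) to 1.0 (fully open); "grasp_force": force on a finger pad.
Only numpy, scipy, OpenCV 4.12 (cv2) and the standard library are available. Lean on these libraries where they do the work, as an engineer would, in place of code of your own. Each camera call takes 0.05 s, during which the arm holds its last target. There are 200 camera calls.

## Working session

There is one attempt and no reset: what is moved stays moved. The work goes in short steps, Python scripts to look and compute and a shell command to move; the robot and the scene stay as the last step left them, time stands still between calls to the robot, and variables do not carry over. Pictures are saved under pics/ and viewed, at most 10 in all, crops included, and the job is handed in when it is done.

```bash
mkdir -p pics; python3 - <<'E'
from rig import r
import cv2,numpy as np
a=r.grab_frame("top");b=r.grab_frame("side")
for n,i in(("top",a),("side",b)): cv2.imwrite(f"pics/{n}0.png",i[:,:,::-1])
for n in("top","side","wrist"):print(n,r.camera_info(n))
print(r.sense())
E
```

```text
top {'K': array([[432.54356623,   0.        , 278.18628888],
       [  0.        , 432.54356623, 213.97299658],
       [  0.        ,   0.        ,   1.        ]]), 'distortion': array([-0.03390368,  0.        ,  0.        ,  0.        ,  0.        ]), 'rvec': array([ 2.13841819, -2.04370721,  0.2464498 ]), 'tvec': array([ -31.62441089,  583.95707166, 1026.11923077])}
side {'K': array([[385.85031034,   0.        , 277.21550598],
       [  0.        , 385.85031034, 211.97559111],
       [  0.        ,   0.        ,   1.        ]]), 'distortion': array([-0.08093147,  0.        ,  0.        ,  0.        ,  0.        ]), 'rvec': array([ 0.08995422, -2.76907799,  1.42608311]), 'tvec': array([552.21739231,  98.74135557, 983.60037852])}
wrist {'K': array([[306.86101088,   0.        , 281.99496337],
       [  0.        , 306.86101088, 210.83706012],
       [  0.        ,   0.        ,   1.        ]]), 'distortion': array([0.00051255, 0.        , 0.        , 0.        , 0.        ]), 'mount': array([[-2.92961861e-04, -9.56306923e-01, -2.92364470e-01,
         7.46692025e+01],
       [ 9.99999
[... 231 characters left out ...]
0e+00]])}
{'clock': 0.1, 'qpos': array([ 1.24259076e+00,  3.53594459e-01,  1.63402320e+00, -1.03953522e-05,
        1.15520756e+00, -2.38649641e-03]), 'qvel': array([-0.0011251 , -0.00115418, -0.00345006,  0.00110604,  0.00133264,
       -0.00050205]), 'joint_efforts': array([-2.06024520e-04, -6.06357551e+01, -3.42821181e+01,  6.30862769e-05,
        4.00148609e-03, -2.52483193e-05]), 'eef_pos': array([199.91621997, 591.73231923, 230.64267735]), 'tcp_rot': array([-3.14036007e+00,  6.56377379e-06,  2.81577779e+00]), 'contact_force': array([ 0.40208993, -0.529265  , -0.69034543]), 'wrist_torque': array([ 0.03061159, -0.01173097,  0.01079716]), 'grasp_force': 0.0, 'opening': 1.0014226145924883}
```

View pics/top0.png

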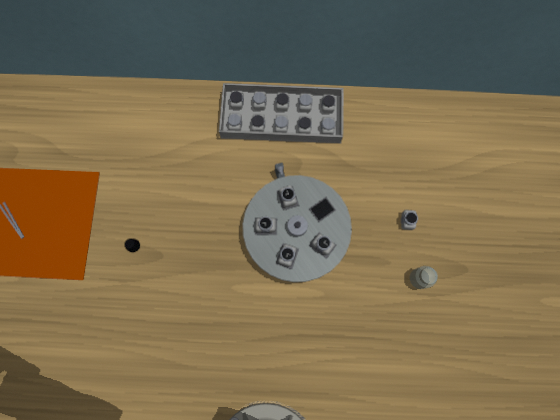

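View pics/side0.png

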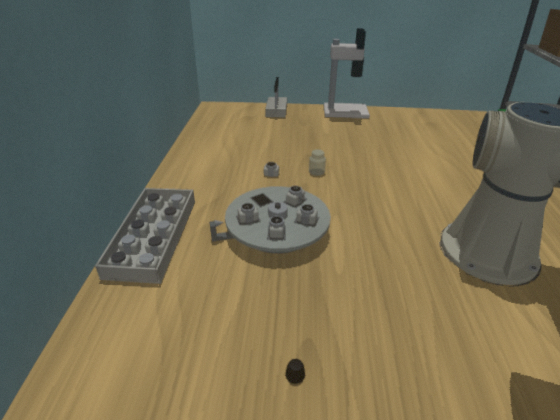

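The top view shows the wheel at about (297,228), radius about 54 px. The pointer post is at (280,170), the empty pad at (322,209), and watches at (288,196), (265,225), (288,255) and (324,243). The tray lies beyond the wheel. The spare watch at (410,219), the jar at (426,277) and the loupe at (132,245) are all well clear of the wheel.

```bash
cat > h.py <<'E'
from rig import r
import cv2,numpy as np
def ray(cam,px,z,pose=None):
    c=r.camera_info(cam)
    u=cv2.undistortPoints(np.array(px,float).reshape(-1,1,2),c["K"],c["distortion"]).reshape(-1,2)
    d=np.c_[u,np.ones(len(u))]
    if cam=="wrist":
        from scipy.spatial.transform import Rotation as R
        p,e=pose; W=R.from_euler("xyz",e).as_matrix(); M=c["mount"]
        d=d@(W@M[:3,:3]).T; o=W@M[:3,3]+p
    else:
        Rm=cv2.Rodrigues(c["rvec"])[0]; d=d@Rm; o=-Rm.T@c["tvec"]
    z=np.broadcast_to(np.asarray(z,float),(len(d),))
    return o+d*((z-o[2])/d[:,2])[:,None]
E
python3 - <<'E'
from h import *
im=cv2.imread("pics/top0.png");hsv=cv2.cvtColor(im,cv2.COLOR_BGR2HSV)
m=((hsv[:,:,1]<70)&(hsv[:,:,2]>60)).astype(np.uint8); m[:150]=0
m=cv2.morphologyEx(m,cv2.MORPH_OPEN,np.ones((9,9)))
c=max(cv2.findContours(m,0,1)[0],key=cv2.contourArea)
h=cv2.convexHull(c);P=ray("top",h.reshape(-1,2),52)
(cx,cy),rad=cv2.minEnclosingCircle(P[:,:2].astype(np.float32));print("wheel",cx,cy,rad)
hub=np.array([cx,cy])
for n,p,z in(("post",(280,166),60),("postlow",(280,175),52),("pad",(322,209),52),("jar",(426,277),40),("loupe",(132,245),17),("spare",(410,219),35),("w1",(288,196),85),("w2",(265,225),85),("w3",(288,255),85),("w4",(324,243),85),("trayL",(219,140),40),("trayR",(342,142),40)):
    q=ray("top",[p],z)[0];d=q[:2]-hub;print(n,q.round(),np.hypot(*d).round(),np.degrees(np.arctan2(d[1],d[0])).round(1))
for n,p,z in(("s post",(213,225),60),("s pad",(262,200),52)):
    q=ray("side",[p],z)[0];d=q[:2]-hub;print(n,q.round(),np.hypot(*d).round(),np.degrees(np.arctan2(d[1],d[0])).round(1))
cr=cv2.resize(im[150:300,220:370],(600,600),interpolation=cv2.INTER_CUBIC);cv2.imwrite("pics/c0.png",cr)
E
```

```text
wheel 560.2284545898438 -52.94449996948242 142.30381774902344
post [717.  -4.  60.] 165.0 17.3
postlow [695.  -5.  52.] 143.0 19.6
pad [ 608. -118.   52.] 80.0 -53.7
jar [ 445. -386.   40.] 352.0 -109.1
loupe [497. 375.  17.] 433.0 98.4
spare [ 596. -350.   35.] 300.0 -83.2
w1 [629. -28.  85.] 73.0 19.9
w2 [552.  26.  85.] 80.0 96.3
w3 [479. -34.  85.] 83.0 166.8
w4 [ 513. -121.   85.] 83.0 -124.7
trayL [792. 166.  40.] 319.0 43.3
trayR [ 802. -169.   40.] 268.0 -25.7
s post [714.  19.  60.] 170.0 25.1
s pad [ 603. -114.   52.] 74.0 -54.7
```

View pics/c0.png

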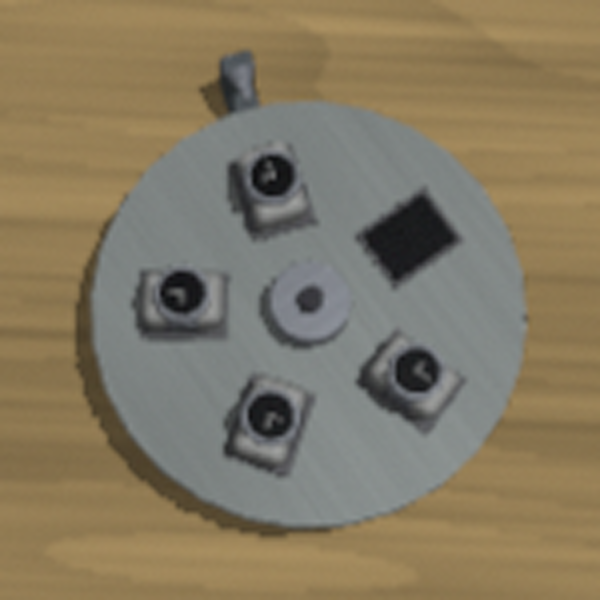

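Hub is at about (560,-53), and the pointer bears about 19°. The empty seat is at about -54°, so the joint reads about 5.0 rad and turning CCW gets it to the pointer soonest. I'll shut the gripper and go above the near rim at about (430,-53), then press lightly and sweep toward -y.

```bash
python3 -m inch '[[[-0.06,-0.075,0,0,0,0],[-0.18,-0.225,0,0,0,0],[-0.3,-0.375,0,0,0,0],[-0.42,-0.525,0,0,0,0],[-0.54,-0.675,0,0,0,0],[-0.66,-0.825,0,0,0,0],[-0.71,-0.895,0,0,0,0]]]' -1 20
python3 -m inch '[[[-0.06,-0.075,0,0,0,0],[-0.18,-0.225,0,0,0,0],[-0.3,-0.375,0,0,0,0],[-0.42,-0.525,0,0,0,0],[-0.54,-0.675,0,0,0,0],[-0.66,-0.825,0,0,0,0],[-0.71,-0.895,0,0,0,0]]]'
python3 -m inch '[[[-0.06,-0.075,0.04,0,0,-0.02],[-0.18,-0.225,0.14,0,0,-0.04],[-0.3,-0.375,0.26,0,0,-0.06],[-0.42,-0.525,0.38,0,0,-0.08],[-0.54,-0.675,0.5,0,0,-0.1],[-0.66,-0.825,0.6,0,0,-0.104],[-0.71,-0.895,0.65,0,0,-0.104],[-0.71,-0.895,0.65,0,0,-0.104]]]'
```

```text
clock: 0.68
eef_pos: [277.5, 373.1, 230.8]
tcp_rot: [-3.139, 0.0, 2.815]
contact_force: [0.2, 0.2, -0.1]
opening: 0.009
grasp_force: 0.0
clock: 1.27
eef_pos: [354.9, 158.8, 231.2]
tcp_rot: [-3.141, 0.001, 2.815]
contact_force: [1.3, 0.9, 0.4]
opening: -0.0
grasp_force: 0.0
clock: 1.93
eef_pos: [431.8, -56.7, 98.7]
tcp_rot: [-3.141, -0.003, 3.14]
contact_force: [-0.6, 0.7, 0.2]
opening: -0.004
grasp_force: 0.0
```

```bash
python3 - <<'E'
from h import *
s=r.sense();w=r.grab_frame("wrist");t=r.grab_frame("top")
cv2.imwrite("pics/w1.png",w[:,:,::-1]);cv2.imwrite("pics/t1.png",t[:,:,::-1])
both=np.vstack([cv2.resize(w,(400,300)),cv2.resize(t,(400,300))]);cv2.imwrite("pics/b1.png",both[:,:,::-1])
print(s["eef_pos"],s["tcp_rot"],s["contact_force"])
E
```

```text
[431.80318421 -56.70951469  98.66431805] [-3.14106001e+00 -2.54821264e-03  3.13962372e+00] [-0.6073885   0.68039253  0.15819303]
```

View pics/b1.png

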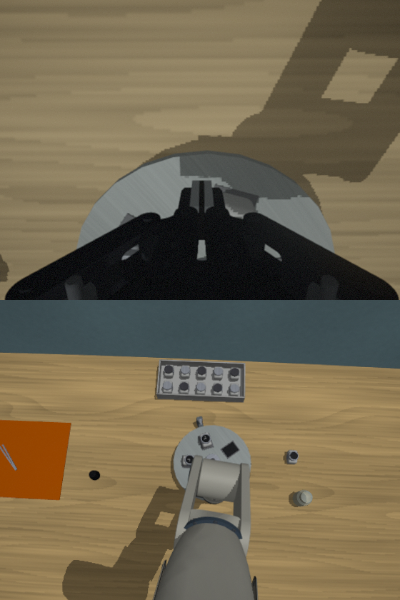

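The fingertip is over the near rim, at (200,185) in the wrist half. The top half still shows the far half of the wheel, with the pad at about (230,448). Next I descend to just above the rim and test an automatic seat-angle finder.

```bash
python3 -m inch '[[[0,0,0.1,0,0,0],[0,0,0.2,0,0,0],[0,0,0.205,0,0,0]]]'
python3 -m inch '[[[0,0,0.02,0,0,0],[0,0,0.02,0,0,0]]]'
cat >> h.py <<'E'
HUB=np.array([560.,-53.]);PA=np.radians(19)
A=np.radians(np.arange(0,360,2));RR=np.arange(60,101,4)
def seat(cam,img=None):
    """angle of seat from the pointer (rad) + dark score, and the clock"""
    if img is None: t=r.sense()["clock"]; img=r.grab_frame(cam)
    else: t=0
    c=r.camera_info(cam);g=cv2.cvtColor(img,cv2.COLOR_RGB2GRAY)
    a,q=np.meshgrid(A,RR,indexing="ij")
    P=np.stack([HUB[0]+q*np.cos(a),HUB[1]+q*np.sin(a),0*a+52],-1).reshape(-1,3)
    p=cv2.projectPoints(P,c["rvec"],c["tvec"],c["K"],c["distortion"])[0].reshape(len(A),len(RR),2).astype(np.float32)
    v=cv2.remap(g,p[...,0],p[...,1],1)
    s=np.sort(v,1)[:,-3].astype(float)   # nearly the brightest along the radius
    dark=(s<65)
    # runs of dark bearing
    n=len(A);st=[i for i in range(n) if dark[i] and not dark[i-1]];out=[]
    for i in st:
        k=0
        while dark[(i+k)%n] and k<n:k+=1
        out.append((round(float(np.degrees((A[i]+np.radians(k-1)-PA+np.pi)%(2*np.pi)-np.pi)),1),2*k))
    return t,out,s
E
python3 - <<'E'
from h import *
print(r.sense()["contact_force"])
for f,c in(("top0","top"),("t1","top"),("side0","side")):
    o=seat(c,cv2.imread(f"pics/{f}.png")[:,:,::-1].copy());print(f,o[1],o[2].min())
i=r.grab_frame("side");cv2.imwrite("pics/s1.png",i[:,:,::-1]);print(seat("side",i)[1])
i=r.grab_frame("top");print(seat("top",i)[1])
E
```

```text
clock: 2.28
eef_pos: [430.0, -51.8, 58.7]
tcp_rot: [3.141, -0.003, -3.14]
contact_force: [-0.5, 0.2, -0.9]
opening: 0.002
grasp_force: 0.0
clock: 2.45
eef_pos: [431.8, -52.3, 56.7]
tcp_rot: [3.142, 0.0, -3.14]
contact_force: [0.0, 0.1, 0.2]
opening: 0.002
grasp_force: 0.0
[0.04517807 0.10742778 0.21296369]
top0 [(-72.0, 24)] 27.0
t1 [(-72.0, 24)] 29.0
side0 [(-73.0, 22)] 44.0
[(-73.0, 22)]
[(-72.0, 24)]
```

View pics/s1.png

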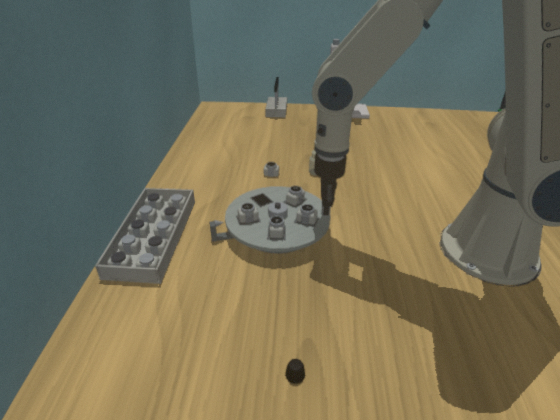

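The side view shows the whole wheel unobstructed, with the fingertip at (327,210) just above the near rim. The finder gives the seat at -73° from the pointer. Now I feel for contact.

```bash
for i in 1 2; do python3 -m inch '[[[0,0,0.01,0,0,0],[0,0,0.01,0,0,0]]]' | grep -E "clock|eef|contact"; done; python3 -m inch '[[[0,0,0.005,0,0,0],[0,0,0.005,0,0,0]]]'| grep -E "clock|eef|contact"
```

```text
clock: 2.72
eef_pos: [432.1, -52.9, 54.8]
contact_force: [-1.0, 0.4, 0.3]
clock: 2.88
eef_pos: [431.8, -53.0, 52.3]
contact_force: [-0.3, -0.4, -0.0]
clock: 3.05
eef_pos: [431.8, -53.1, 52.0]
contact_force: [-3.7, -0.3, 14.3]
```

Contact is at z≈52 with about 14 N. Now the flick: sweep along the rim at about 200 mm/s and lift off while still moving.

```bash
python3 -m inch '[[[0,-0.02,0,0,0,0],[-0.005,-0.08,0,0,0,0],[-0.02,-0.165,0,0,0,0],[-0.05,-0.25,0,0,0,0],[-0.09,-0.335,-0.04,0,0,0],[-0.13,-0.4,-0.1,0,0,0],[-0.13,-0.4,-0.1,0,0,0]]]'
python3 - <<'E'
from h import *
for i in range(8):
    t,o,s=seat("side");print(round(t,2),o)
E
```

```text
clock: 3.63
eef_pos: [460.8, -135.4, 73.1]
tcp_rot: [-3.14, 0.005, 3.141]
contact_force: [0.8, -0.7, 1.1]
opening: -0.003
grasp_force: 0.0
3.63 [(-24.0, 20)]
3.68 [(-19.0, 22)]
3.73 [(-14.0, 20)]
3.78 [(-9.0, 22)]
3.83 [(-4.0, 20)]
3.88 [(1.0, 22)]
3.93 [(5.0, 22)]
3.98 [(11.0, 22)]
```

The wheel spins at about 1.73 rad/s and passed the pointer at t≈3.87. I'll hover lower and coast.

```bash
python3 -m inch '[[[0,0,0.04,0,0,0],[0,0,0.08,0,0,0],[0,0,0.08,0,0,0],[0,0,0.08,0,0,0],[0,0,0.08,0,0,0],[0,0,0.08,0,0,0],[0,0,0.08,0,0,0],[0,0,0.08,0,0,0]]]'
for i in 1 2 3; do python3 -m inch '[[[0,0,0,0,0,0],[0,0,0,0,0,0],[0,0,0,0,0,0],[0,0,0,0,0,0],[0,0,0,0,0,0],[0,0,0,0,0,0],[0,0,0,0,0,0],[0,0,0,0,0,0]]]' | grep -E "clock|eef|contact"; done
python3 - <<'E'
from h import *
for i in range(16):
    t,o,s=seat("side")
    if i%3==0:print(round(t,2),o)
E
```

```text
clock: 4.7
eef_pos: [458.0, -133.0, 55.5]
tcp_rot: [-3.141, 0.0, -3.141]
contact_force: [0.1, 0.4, 0.4]
opening: -0.0
grasp_force: 0.0
clock: 5.37
eef_pos: [457.8, -132.9, 55.3]
contact_force: [0.4, -0.2, -0.6]
clock: 6.03
eef_pos: [457.8, -133.0, 55.3]
contact_force: [-0.3, 0.2, -0.2]
clock: 6.7
eef_pos: [457.8, -132.9, 55.3]
contact_force: [0.6, -0.4, 0.7]
6.7 [(-133.0, 22)]
6.85 [(-123.0, 22)]
7.0 [(-113.0, 22)]
7.15 [(-104.0, 24)]
7.3 [(-95.0, 22)]
7.45 [(-85.0, 22)]
```

```bash
python3 -m inch '[[[0,0,0,0,0,0],[0,0,0,0,0,0],[0,0,0,0,0,0],[0,0,0,0,0,0],[0,0,0,0,0,0],[0,0,0,0,0,0],[0,0,0,0,0,0],[0,0,0,0,0,0]]]' | grep -E "clock|eef|contact"
python3 - <<'E'
from h import *
for i in range(4):
    t,o,s=seat("side");print(round(t,2),o)
print(r.sense()["clock"])
E
```

```text
clock: 8.17
eef_pos: [457.8, -133.0, 55.3]
contact_force: [0.2, -0.2, 0.2]
8.17 [(-42.0, 20)]
8.22 [(-39.0, 22)]
8.27 [(-37.0, 22)]
8.32 [(-34.0, 20)]
8.3667
```

```bash
python3 -m inch '[[[0,0,0,0,0,0],[0,0,0,0,0,0],[0,0,0,0,0,0],[0,0,0,0,0,0],[0,0,0,0,0,0],[0,0,0.01,0,0,0],[0,0,0.02,0,0,0],[0,0,0.02,0,0,0]]]'
python3 - <<'E'
from h import *
for i in range(5):
    t,o,s=seat("side");print(round(t,2),o,r.sense()["contact_force"].round(1))
print(seat("top")[1])
E
```

```text
clock: 9.03
eef_pos: [458.5, -133.6, 52.0]
tcp_rot: [-3.141, 0.001, -3.14]
contact_force: [-2.2, -2.6, 12.1]
opening: -0.001
grasp_force: 6.1
9.03 [(0.0, 20)] [-2.3 -2.1 12.9]
9.08 [(-1.0, 22)] [-1.1 -1.6 12.8]
9.13 [(0.0, 20)] [-2.3 -1.9 12.8]
9.18 [(-1.0, 22)] [-1.2 -1.6 11.8]
9.23 [(0.0, 20)] [-3.  -1.5 12.7]
[(0.0, 24)]
```

The wheel is stopped at about 0° under a 12 N press. I'll look once more, hold briefly, then hand in.

```bash
python3 -m inch '[[[0,0,0,0,0,0],[0,0,0,0,0,0],[0,0,0,0,0,0],[0,0,0,0,0,0]]]' | grep -E "clock|contact"; python3 - <<'E'
from h import *
print(seat("top")[1],seat("side")[1])
print(r.sign_off())
E
```

```text
clock: 9.67
contact_force: [-3.4, -1.0, 12.1]
[(0.0, 24)] [(-1.0, 22)]
the job is handed in; nothing more can be done
None
```

The job is handed in at about 9.8 s on the robot's clock: after one flick the wheel ran untouched for about 5 s past the pointer, then one fingertip press stopped it first time with the seat within about 1° of the pointer, still held at about 12 N; no verdict came back.

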